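# Open the jar of stir bars

## Task

Open the jar of white stir bars: twist its orange winged cap anticlockwise by about a quarter turn while it still sits on the jar, lift it off and set it down flat on the white drip plate, wing up, without dropping it. Leave the blue-capped jar closed and alone.

Things in the scene. Friction and masses are not known exactly. Their poses are not given: they have to be found in the camera images.
- orange_cap: Loose orange cap, 63 mm across, 60 g. Skirt and lid 20 mm high; on top a wing to pinch: 48 long (x), 12 thick (y), 22 high, its top 42 above the origin. Origin: centre of the skirt's lower edge, z up. Lugs inside catch under the jar's lips: it lifts only once turned anticlockwise from above (+z) by 55 to 95 deg, 75 best. It turns easily without rising; clockwise it meets a stop.
- orange_jar: Clear jar holding white stir bars, 60 mm across, in a black foot (84 across, 6 high) fixed to the bench: it cannot turn. Origin: underside centre of the foot, z up. Rim 96 mm up; the closed cap's origin is 80 mm up on the same axis, its wing 11 to 20 deg anticlockwise of the jar's x. The same jar with a blue cap and brass discs stands near.
- drip_plate: White plastic plate fixed on the bench, 220 mm (x) by 130 mm (y), floor 3 mm thick; lips 4 mm thick: 14 mm high along the -x edge, 9 mm along both long edges; +x edge open. Origin: centre of its underside, z up.
- blue_wing_end (a point): Point near one end of the wing of the blue cap (same form as the orange one), 22 mm out from that cap's axis and 6 mm below the wing's top. The blue cap must stay as it is.
Things that resemble listed ones, but are neither listed nor needed, are in the scene too. Of the things shaped like the part that bears blue_wing_end, the blue one is meant.

How it is judged (in metres and radians):
On the way:
1. the orange cap is unscrewed on its jar: turned well round (more than about 45 degrees from the jar's x axis) while it still sits there (angle between the x axis of orange_cap and the x axis of orange_jar, either way round above 0.8 rad and distance between orange_cap and orange_jar below 0.087 m), for 0.1 s.
At the end, for the whole second after the job is handed in: The orange cap rests flat on the drip plate's floor, wholly between its lips (centre within 80 mm of the plate's centre lengthwise and 34 mm across), wing up within 9 degrees, at rest and released; the blue cap is still on its jar (x of orange_cap in the frame of drip_plate between -0.08 and 0.08 m and y of orange_cap in the frame of drip_plate between -0.034 and 0.034 m and z of orange_cap in the frame of drip_plate below 0.01 m and z of blue_wing_end in the frame of orange_jar above 0.1 m and angle between orange_cap's own z axis and vertical below 0.15 rad and linear speed of orange_cap below 0.02 m/s); the robot touches nothing.
It fails at once if the blue cap was turned or shifted (its wing end moved more than 12 mm) (distance of blue_wing_end from where it was at the start of the episode above 0.012 m).
It fails at once if the orange cap was dropped (falling freely from more than about 30 mm) (linear speed of orange_cap above 0.8 m/s and contact force between the fingers and orange_cap below 0.2 N).
It also fails if it takes over 38 s, if anything falls off the work surface, if the arm or the gripper's body presses on something with over 40 N, if the wrist force passes 120 N, or if a joint passes its speed limit or range.

## Robot

A 6-joint arm with a two-finger parallel gripper is mounted at the origin on the work surface; the furniture and walls round the work are solid. World frame = base frame: x ahead of the robot, y to its left, z up, the work surface at z = 0. Lengths are in mm, angles in rad, forces in N, time in s.
With the tool pointing down it reaches from about 275 to 825 mm from the base axis. Payload 5.2 kg.
Tool frame: the origin (TCP) lies between the finger pads; the fingertips stand 25 mm ahead of it and the grasp point (between the pads) lies 6 mm ahead of it; z points along the fingers, y is the direction in which the jaws open and shut (so a half turn about z gives the same grasp; the last joint's range is limited). The gripper opens to 93 mm and grips with 3 to 60 N. Pads are 15 mm wide; open, the fingers measure 128 mm over their backs; the gripper's body (75 mm by 188 mm) begins 65 mm behind the grasp point.
Start: joints at [1.136, 0.259, 1.535, -0, 1.348, -0.203], TCP at [126.328, 535.3, 204.653] pointing down, gripper open.
Joint ranges: [-3.14, 3.14], [-0.91, 2.08], [0.19, 2.58], [-1.22, 4.36], [0.22, 2.71], [-3.12, 3.12]. Speed limits (rad/s): [2.57, 2.57, 3.14, 3.14, 3.14, 3.14].

## Interface

Orientations are given as a rotation vector (axis times angle).
In Python, from bench import r gives the robot as it stands.
- The arm moves only by the tool carry_out, never from a script. Its argument "commands" is a list of rows, each a list of 7 numbers: the turn, a rotation vector about the tool's x, y, z in degrees, then the shift along the tool's x, y, z in mm, then the opening, from 0 (shut) to 1 (fully open). A call has 1 to 10 rows; each row is the pose to reach, as a shift and turn from the pose commanded when the call began, along the tool's axes at that moment; what a row does not reach only later rows make up. A row lasts 1/12 s, in which the tool goes at most 41.7 mm and 7.16 degrees, less where a joint would pass 70% of its speed; a pose out of reach is approached as far as the arm can. A call with a gripper value outside its range is refused whole. The fingers move at their own pace and stop on an object; "squeeze" is the grip in N (left out, the last holds). Time passes only in rows, so rows that repeat a pose let the fingers close. It gives the time, the measured TCP pose, the force and the opening at its end, in the units of the state.
- r.state(): the state, without advancing time (a new reading comes with each control period).
- r.read_camera(name): name is "side" or "top"; returns a dict with "frame" (384x512x3 uint8, red, green, blue), "camera_matrix" (3x3 intrinsics, pixels), "R" (3x3) and "t" (3): a world point X has camera coordinates R X + t. Camera axes: x right, y down, z forward; pixel columns grow to the right and rows downward; lengths in mm; the calibration is good to about 2 mm. A picture is of the moment at which its call begins. There is no depth.
- r.job_done(): hands the job in, once; it reports no verdict.
The state is a dict: "time_s": time; "qpos": joint angles; "joint_vel": joint speeds; "joint_efforts": joint torques, N m; "tool_pos": TCP position; "tool_rot": TCP orientation; "ft_force": force on the tool from outside, world axes, zero at the start; "wrist_torque": the same for the moment, N m; "grip_width": finger opening in mm.
Only numpy, scipy, OpenCV 4.12 (cv2) and the standard library are available. Lean on these libraries where they do the work, as an engineer would, in place of code of your own. Each camera call takes 0.05 s, during which the arm holds its last target. There are 200 camera calls.

## Working session

There is one attempt and no reset: what is moved stays moved. The work goes in short steps, Python scripts to look and compute and a tool call to move; the robot and the scene stay as the last step left them, time stands still between calls to the robot, and variables do not carry over. Pictures are saved under pics/ and viewed, about 8 in all and at most 12, crops included, and the job is handed in when it is done.

Besides the shell and the picture viewer there is one more tool, called after "Call:" in YAML: its name, and indented under it one key for each argument. carry_out: Moves the arm, as the interface text tells. Its arguments: {"type":"object","properties":{"commands":{"type":"array"},"squeeze":{"type":"number"}},"required":["commands"]}

```bash
mkdir -p pics; cat > h.py <<'E'
import numpy as np, cv2
from bench import r
def ray(c,u,v):
    d=c["R"].T@np.linalg.inv(c["camera_matrix"])@np.array([u,v,1.]); return -c["R"].T@c["t"],d
def onz(c,u,v,z):
    o,d=ray(c,u,v); return o+d*(z-o[2])/d[2]
def proj(c,X):
    p=c["camera_matrix"]@(c["R"]@np.array(X,float)+c["t"]); return p[:2]/p[2]
E
python3 - <<'E'
from h import *
for n in("top","side"):
    c=r.read_camera(n); cv2.imwrite(f"pics/{n}0.png",cv2.resize(c["frame"][:,:,::-1],(768,576)))
    cv2.imwrite(f"pics/{n}0raw.png",c["frame"][:,:,::-1])
    np.savez(f"{n}0.npz",**c); print(n,(-c["R"].T@c["t"]).round(),c["R"].round(2).tolist())
print(r.state())
E
```

```text
top [ 243. -123. 1253.] [[0.02, -1.0, 0.01], [-0.98, -0.02, -0.19], [0.19, -0.0, -0.98]]
side [406. 687. 552.] [[-1.0, -0.06, -0.02], [-0.01, 0.48, -0.88], [0.06, -0.88, -0.48]]
{'time_s': 0.1, 'qpos': array([ 1.13615157e+00,  2.59269437e-01,  1.53594664e+00, -2.47969264e-05,
        1.34801116e+00, -2.02802703e-01]), 'joint_vel': array([-8.47768202e-06, -1.38727114e-03, -2.72505299e-03,  4.33876117e-04,
        2.20493188e-03, -1.11338345e-03]), 'joint_efforts': array([ 1.18000866e-01, -4.38215339e+01, -2.84635895e+01,  7.22528156e-02,
        3.62912519e-02, -5.58781232e-05]), 'tool_pos': array([126.14315655, 534.81695355, 203.91207156]), 'tool_rot': array([-3.63296303e-01, -3.12002250e+00,  2.44980427e-03]), 'ft_force': array([ 0.4237287, -0.6177446, -0.1566347]), 'wrist_torque': array([ 0.02476921, -0.05329692,  0.01302813]), 'grip_width': 92.9846517626578}
```

View pics/top0.png

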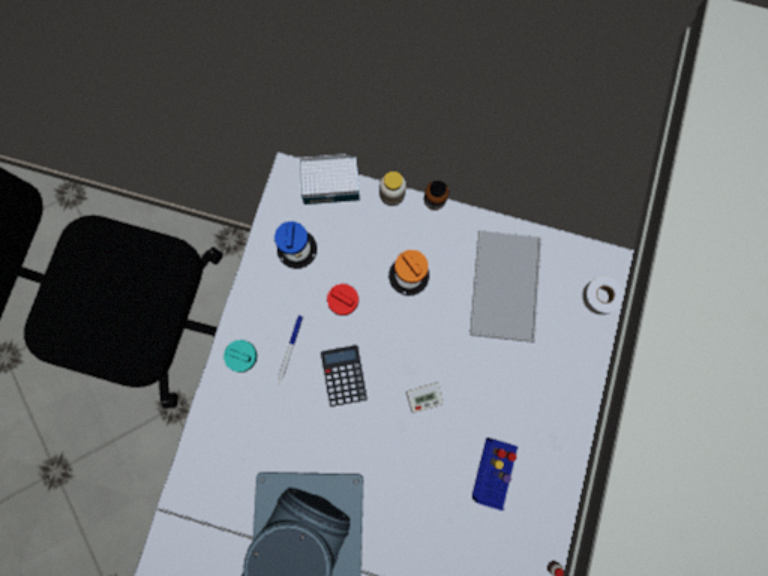

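View pics/side0.png

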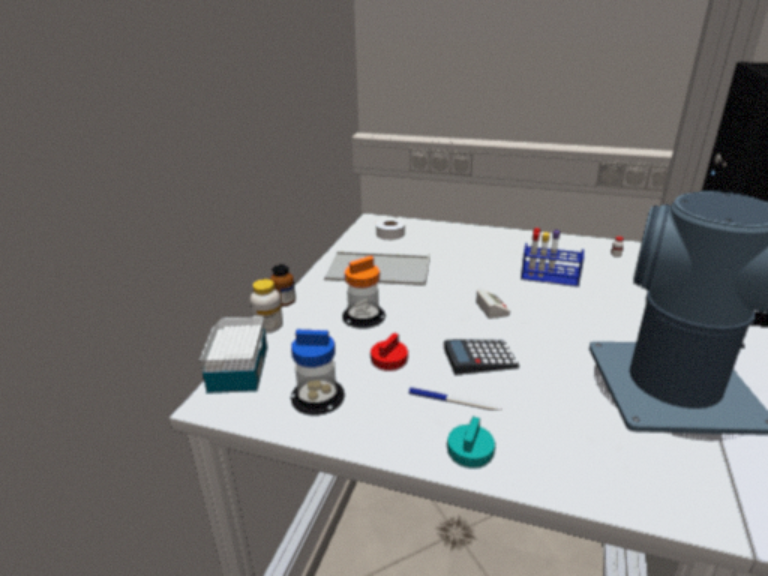

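The top view shows the orange cap at about (411,266), blue at (292,238), the plate at (505,286), and loose red and teal decoys, all in the enlarged picture. In the side view the orange cap is at (362,272) with white bars below it, and the blue-capped jar is at (314,350).

```bash
python3 - <<'E'
from h import *
T=dict(np.load("top0.npz")); S=dict(np.load("side0.npz"))
print("tcp px",proj(T,[126,535,204])*1.5,proj(S,[126,535,204])*1.5,"base",proj(T,[0,0,0])*1.5)
def blob(c,lo,hi,roi):
    h=cv2.cvtColor(c["frame"],cv2.COLOR_RGB2HSV); m=cv2.inRange(h,lo,hi)
    k=np.zeros_like(m); x0,y0,x1,y1=[int(a/1.5) for a in roi]; k[y0:y1,x0:x1]=m[y0:y1,x0:x1]; return k
def big(m): return max(cv2.findContours(m,0,2)[0],key=cv2.contourArea)
for n,lo,hi,rt,rs in [("orange",(5,120,60),(18,255,255),(370,230,450,310),(330,240,400,300)),("blue",(100,130,50),(125,255,255),(260,210,330,270),(280,320,350,370))]:
    k=big(blob(T,lo,hi,rt)); e=cv2.fitEllipse(k); b=cv2.boundingRect(k)
    ks=big(blob(S,lo,hi,rs)); bs=cv2.boundingRect(ks)
    print(n,"ellipse",e,"side bbox",bs,cv2.contourArea(k))
    p=onz(T,*e[0],97); print(" top@z97",p)
    # two-view: bbox side column centre
    o1,d1=ray(T,*e[0]); ms=cv2.moments(ks); o2,d2=ray(S,ms["m10"]/ms["m00"],ms["m01"]/ms["m00"])
    s=np.linalg.lstsq(np.c_[d1,-d2],o2-o1,rcond=None)[0]; print(" 2view",o1+d1*s[0],o2+d2*s[1])
    # foot: black annulus
for rt in [(380,255,440,300),(270,225,325,272)]:
    m=blob(T,(0,0,0),(180,255,60),rt); k=big(m); (u,v),ra=cv2.minEnclosingCircle(k); 
    print("foot",onz(T,u,v,6), "diam",np.linalg.norm(onz(T,u-ra,v,6)-onz(T,u+ra,v,6)))
m=blob(T,(0,0,90),(180,60,190),(465,225,545,345)); k=big(m); q=cv2.minAreaRect(k); print(q)
print("plate",onz(T,*q[0],4),[onz(T,*a,4)[:2].round() for a in cv2.boxPoints(q)])
a=np.hstack([cv2.resize(T["frame"][y0:y1,x0:x1],(400,400),interpolation=2) for x0,x1,y0,y1 in [(250,300,157,207)]]+[cv2.resize(S["frame"][165:225,215:275],(400,400),interpolation=2)])
cv2.imwrite("pics/crop.png",a[:,:,::-1])
E
```

```text
tcp px [-31.91724369 465.45018809] [945.0489531 733.9998397] base [308.36478029 528.42168398]
orange ellipse ((273.9661560058594, 177.2840118408203), (20.697006225585938, 21.59720802307129), 104.44554901123047) side bbox (230, 170, 23, 22) 344.5
 top@z97 [ 495.2037905  -185.36882171   97.        ]
 2view [ 495.66754448 -185.48294051   94.87656749] [ 495.82792501 -185.48487482   94.91169827]
blue ellipse ((193.63595581054688, 158.04928588867188), (20.90159797668457, 21.099918365478516), 85.02420806884766) side bbox (195, 220, 28, 24) 339.0
 top@z97 [547.01167909  46.44131015  97.        ]
 2view [547.98631029  46.98486888  93.29724338] [548.01282916  46.98565649  93.30433924]
foot [ 495.61220182 -184.88665318    6.        ] diam 79.53810987634427
foot [547.8573931   47.10652391   6.        ] diam 79.85940196739693
((337.00006103515625, 190.50003051757812), (44.92760467529297, 72.4156723022461), 4.763641834259033)
plate [ 478.04453492 -384.34706227    4.        ] [array([ 371., -306.]), array([ 597., -326.]), array([ 588., -466.]), array([ 363., -441.])]
```

View pics/crop.png

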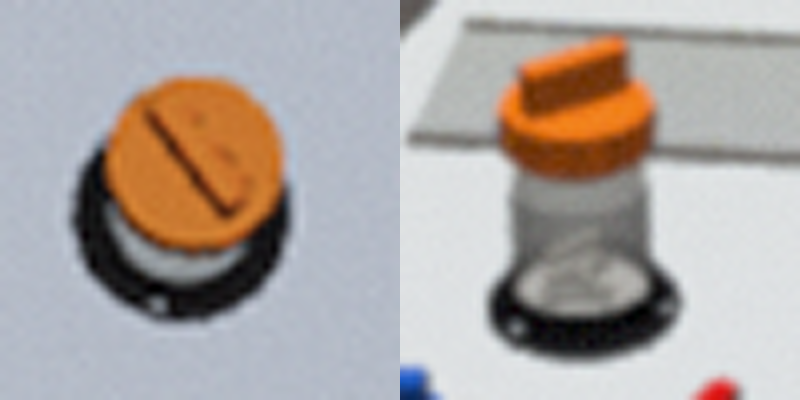

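The crop shows the wing top's lower edge from (148,110) to (232,213) in the top view, and from (522,75) to (622,42) in the side view. I'll turn both into the wing's yaw and work out the move.

```bash
python3 - <<'E'
from h import *
from scipy.spatial.transform import Rotation as Ro
T=dict(np.load("top0.npz")); S=dict(np.load("side0.npz"))
f=lambda c,a,b,z:(onz(c,*a,z),onz(c,*b,z))
for n,(p,q) in {"top":f(T,(250+148/8,157+110/8),(250+232/8,157+213/8),116),"side":f(S,(215+522/6.667,165+75/6.667),(215+622/6.667,165+42/6.667),122)}.items():
    d=p-q; print(n,p.round(),q.round(),"len",np.linalg.norm(d),"yaw",np.degrees(np.arctan2(d[1],d[0]))%180)
s=r.state(); R=Ro.from_rotvec(s["tool_rot"]).as_matrix(); print(R.round(3)); 
print("yaw of tool x",np.degrees(np.arctan2(R[1,0],R[0,0])),"shift tool",R.T@(np.array([495.5,-185,225])-s["tool_pos"]))
E
```

```text
top [ 510. -169.  116.] [ 473. -199.  116.] len 47.08437751971576 yaw 39.389473795706735
side [ 356. -166.  122.] [ 315. -196.  122.] len 51.16311026708851 yaw 36.144039653898155
[[-0.973  0.23  -0.001]
 [ 0.23   0.973 -0.001]
 [ 0.    -0.002 -1.   ]]
yaw of tool x 166.71672985449257 shift tool [-524.85775502 -615.72681841  -20.25949755]
```

Call:
carry_out:
  commands:
    - [0,0,64,-250,-300,-25,0.5]
    - [0,0,64,-250,-300,-25,0.5]
    - [0,0,64,-250,-300,-25,0.5]
    - [0,0,64,-250,-300,-25,0.5]
    - [0,0,64,-250,-300,-25,0.5]
    - [0,0,64,-250,-300,-25,0.5]
    - [0,0,64,-250,-300,-25,0.5]
    - [0,0,64,-250,-300,-25,0.5]
    - [0,0,64,-250,-300,-25,0.5]
    - [0,0,64,-250,-300,-25,0.5]
  squeeze: 25

```text
time_s: 0.93
tool_pos: [302.3, 182.2, 229.9]
tool_rot: [1.972, 2.443, -0.001]
ft_force: [0.7, 1.4, 0.5]
grip_width: 46.6
```

```bash
cat >> h.py <<'E'
from scipy.spatial.transform import Rotation as Ro
def plan(P,yaw):
    s=r.state(); R=Ro.from_rotvec(s["tool_rot"]).as_matrix(); y=np.degrees(np.arctan2(R[1,0],R[0,0]))
    print("t",s["time_s"],"pos",s["tool_pos"].round(1),"yaw",y.round(1),"w",s["grip_width"],"f",s["ft_force"].round(1),"q6",s["qpos"][5])
    down=Ro.from_matrix(np.array([[np.cos(t:=np.radians(yaw)),np.sin(t),0],[np.sin(t),-np.cos(t),0],[0,0,-1]]))
    print("turn",np.degrees((Ro.from_matrix(R).inv()*down).as_rotvec()).round(1),"shift",(R.T@(np.array(P)-s["tool_pos"])).round(1))
E
python3 - <<'E'
from h import *
S=dict(np.load("side0.npz"))
p,q=[onz(S,215+a/6.667,165+b/6.667,122) for a,b in((122,75),(222,42))]; d=p-q
print(p,q,np.linalg.norm(d),np.degrees(np.arctan2(d[1],d[0])))
plan([495.5,-185,225],39)
E
```

```text
[ 513.4951938  -163.46494645  122.        ] [ 475.86967505 -193.7992431   122.        ] 48.330623981752815 38.87631702332057
t 0.9333 pos [302.3 182.2 229.9] yaw 102.2 w 46.55458665037229 f [0.7 1.4 0.5] q6 0.012941066575698613
turn [ 0.1  0.1 63.2] shift [-399.7  111.4    5.8]
```

Call:
carry_out:
  commands:
    - [0,0,63,-400,111,5,0.5]
    - [0,0,63,-400,111,5,0.5]
    - [0,0,63,-400,111,5,0.5]
    - [0,0,63,-400,111,5,0.5]
    - [0,0,63,-400,111,5,0.5]
    - [0,0,63,-400,111,5,0.5]
    - [0,0,63,-400,111,5,0.5]
    - [0,0,63,-400,111,5,0.5]
    - [0,0,63,-400,111,5,0.5]
    - [0,0,63,-400,111,5,0.5]

```text
time_s: 1.77
tool_pos: [497.5, -182.1, 224.1]
tool_rot: [-2.958, -1.058, 0.001]
ft_force: [0.8, 0.4, 0.8]
grip_width: 46.8
```

```bash
python3 - <<'E'
from h import *
plan([496.5,-184.5,129],39)
E
```

```text
t 1.7667 pos [ 497.5 -182.1  224.1] yaw 39.4 w 46.76273616788328 f [0.8 0.4 0.8] q6 0.32218923035920116
turn [-0.   0.   0.4] shift [-2.3  1.3 95.1]
```

Call:
carry_out:
  commands:
    - [0,0,0,-1,1,50,0.5]
    - [0,0,0,-1,1,50,0.5]
    - [0,0,0,-1,1,50,0.5]
    - [0,0,0,-1,1,75,0.5]
    - [0,0,0,-1,1,94,0.5]
    - [0,0,0,-1,1,94,0.5]
    - [0,0,0,-1,1,94,0.5]
    - [0,0,0,-1,1,94,0.5]

```text
time_s: 2.43
tool_pos: [497.7, -181.0, 132.7]
tool_rot: [2.952, 1.068, 0.002]
ft_force: [-0.2, -0.4, 0.5]
grip_width: 46.3
```

```bash
python3 - <<'E'
from h import *
plan([496.5,-184.5,129],39)
a=[]
for n,P in(("top",[496,-185,120]),("side",[496,-185,120])):
    c=r.read_camera(n); u,v=proj(c,P).astype(int); a.append(cv2.resize(c["frame"][v-35:v+35,u-35:u+35],(400,400),interpolation=2))
cv2.imwrite("pics/g1.png",np.hstack(a)[:,:,::-1])
E
```

```text
t 2.4333 pos [ 497.7 -181.   132.7] yaw 39.8 w 46.28207926115707 f [-0.2 -0.4  0.5] q6 0.31687864537387544
turn [ 0.1 -0.   0.8] shift [-3.2  1.9  3.7]
```

View pics/g1.png

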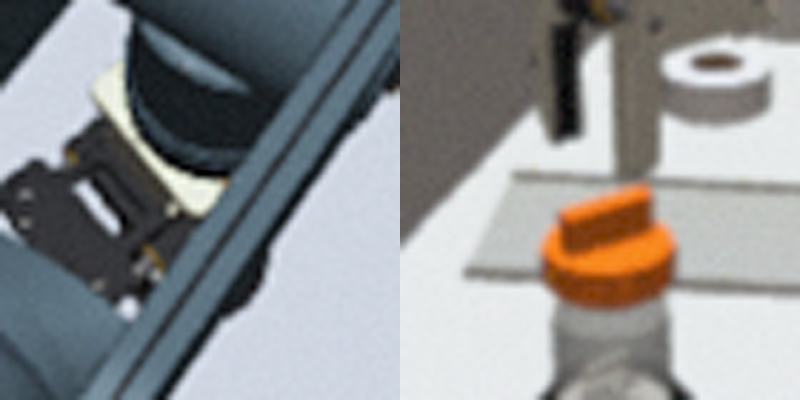

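The side view shows the fingertips at about (565,135) and (640,175) in the crop, above the wing rather than beside it. I'll compare that with where the reported pose should put them.

```bash
python3 - <<'E'
from h import *
c=r.read_camera("side"); s=r.state(); R=Ro.from_rotvec(s["tool_rot"]).as_matrix(); print(s["time_s"],s["tool_pos"],s["qpos"])
for y in(-28,28):
    for z in (25,0): X=s["tool_pos"]+R@[0,y,z]; print(y,z,X.round(),proj(c,X).round(1))
u0,v0=proj(c,[496,-185,120]).astype(int)-35
print("crop0",u0,v0,"seen tips",[(u0+a/5.714,v0+b/5.714) for a,b in((565,140),(635,178))] ,"->minus 400",[(u0+(a-400)/5.714,v0+b/5.714) for a,b in((565,140),(635,178))])
f=c["frame"].copy()
cv2.imwrite("pics/g2.png",cv2.resize(f[80:270,150:390],None,fx=3,fy=3,interpolation=2)[:,:,::-1])
E
```

```text
2.5833 [ 497.85970255 -181.48278173  132.48060944] [-5.60214870e-01  2.81524950e-01  1.69042453e+00  1.52338150e-05
  1.16664311e+00  3.16842997e-01]
-28 25 [ 480. -160.  107.] [246.  181.9]
-28 0 [ 480. -160.  132.] [245.8 173.4]
28 25 [ 516. -203.  108.] [234.2 174.4]
28 0 [ 516. -203.  133.] [233.8 166.2]
crop0 205 138 seen tips [(np.float64(303.87994399719986), np.float64(162.50122506125305)), (np.float64(316.1305565278264), np.float64(169.1515575778789))] ->minus 400 [(np.float64(233.8764438221911), np.float64(162.50122506125305)), (np.float64(246.12705635281765), np.float64(169.1515575778789))]
```

View pics/g2.png

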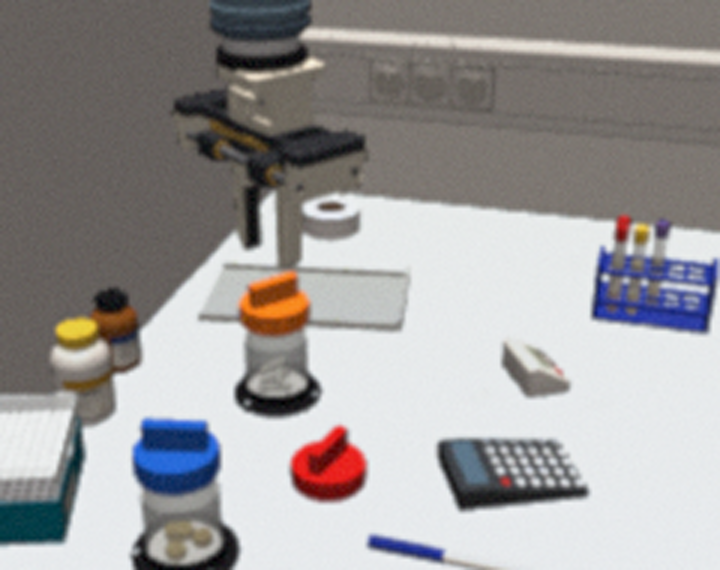

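The fingertips appear 12 px (about 36 mm) above the prediction, though the columns agree. I'll hold still, take both views again and overlay the predicted tool axis to settle it.

```bash
python3 - <<'E'
from h import *
s=r.state(); R=Ro.from_rotvec(s["tool_rot"]).as_matrix(); a=[]
for n in("side","top"):
    c=r.read_camera(n); K=3.; f=cv2.resize(c["frame"],None,fx=K,fy=K,interpolation=2); 
    for y in(-28,28):
        P=[tuple((proj(c,s["tool_pos"]+R@[0,y,z])*K).astype(int)) for z in(25,-59)]
        cv2.line(f,*P,(255,0,255),1)
    P=[tuple((proj(c,s["tool_pos"]+R@[0,0,z])*K).astype(int)) for z in(25,-200)]; cv2.line(f,*P,(0,255,0),1)
    B=[(proj(c,s["tool_pos"]+R@[x,y,-59])*K).astype(int) for x,y in((37,94),(37,-94),(-37,-94),(-37,94))]
    cv2.polylines(f,[np.array(B)],True,(255,255,0),1)
    u,v=P[0]; a.append(f[max(0,v-300):v+150,u-200:u+200][:450])
cv2.imwrite("pics/g3.png",np.hstack(a)[:,:,::-1]); print(s["time_s"],s["tool_pos"])
E
```

```text
2.5833 [ 497.85970255 -181.48278173  132.48060944]
```

View pics/g3.png

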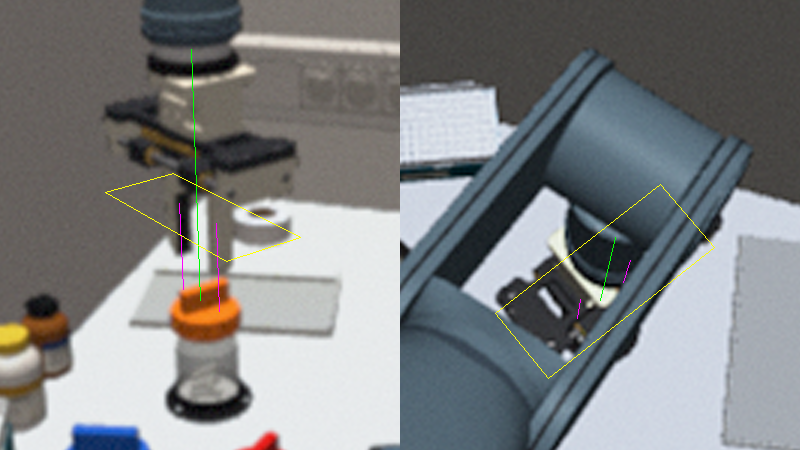

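In both views the whole gripper appears higher than reported, by about 36 mm. Closing gently is a harmless test: a stop near 12 mm would mean the wing is between the pads.

Call:
carry_out:
  commands:
    - [0,0,0,0,0,0,0.0]
    - [0,0,0,0,0,0,0.0]
    - [0,0,0,0,0,0,0.0]
    - [0,0,0,0,0,0,0.0]
    - [0,0,0,0,0,0,0.0]
    - [0,0,0,0,0,0,0.0]
  squeeze: 5

```text
time_s: 3.18
tool_pos: [496.9, -181.3, 130.6]
tool_rot: [-2.955, -1.067, 0.0]
ft_force: [-0.3, -0.5, 0.9]
grip_width: 11.2
```

```bash
python3 - <<'E'
from h import *
plan([496.5,-184.5,129],39)
c=r.read_camera("side"); f=c["frame"]
cv2.imwrite("pics/g4.png",cv2.resize(f[110:230,190:310],(600,600),interpolation=2)[:,:,::-1])
E
```

```text
t 3.1833 pos [ 496.9 -181.3  130.6] yaw 39.7 w 11.163408552031 f [-0.3 -0.5  0.9] q6 0.3167393654907772
turn [-0.   0.   0.7] shift [-2.4  2.3  1.6]
```

View pics/g4.png

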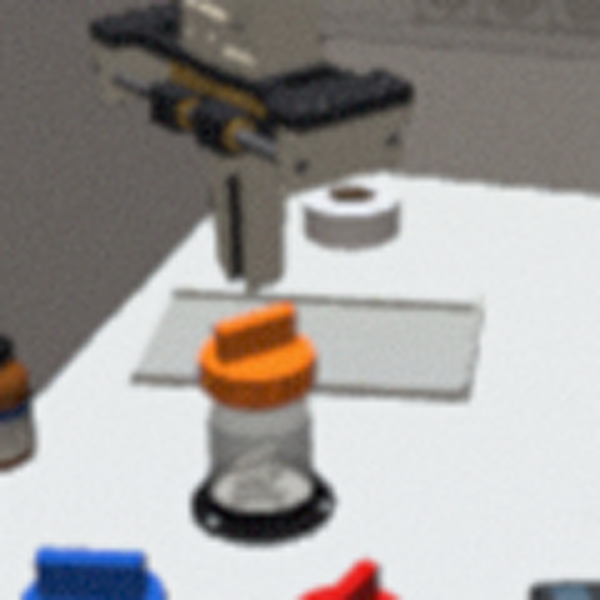

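The picture shows the fingers nearly closed with their tips at about (250,290), just above the wing top at (255,315), so they are not around it. I'll check whether the width is still shrinking.

Call:
carry_out:
  commands:
    - [0,0,0,0,0,0,0.0]
    - [0,0,0,0,0,0,0.0]
    - [0,0,0,0,0,0,0.0]

```text
time_s: 3.48
tool_pos: [496.9, -181.3, 130.6]
tool_rot: [-2.955, -1.067, 0.0]
ft_force: [-0.3, 0.6, 1.0]
grip_width: 0.5
```

```bash
python3 - <<'E'
from h import *
s=r.state(); c=r.read_camera("side"); f=c["frame"]
p=s["tool_pos"]
for z in(105,130,135,140,145): print(z,proj(c,[p[0],p[1],z]).round(1))
print("cap axis wing top",proj(c,[496,-185,122]))
cv2.imwrite("pics/g5.png",np.hstack([cv2.resize(f[130:190,210:270],(400,400),interpolation=0)])[:,:,::-1])
g=cv2.cvtColor(f,cv2.COLOR_RGB2GRAY)
for v in range(150,180,2): print(v,g[v,228:254])
E
```

```text
105 [240.4 179. ]
130 [240.  170.6]
135 [240.  168.9]
140 [239.9 167.2]
145 [239.8 165.5]
cap axis wing top [240.60421755 172.68522256]
150 [ 96  98  98  95  92  87  97 102  95  93  99 103 106 105 103 102 103 141
 207 230 230 227 220 225 231 237]
152 [ 98  98  97 116 147 153 115 102  97  91  99 102 109 103 105  99 105 144
 207 233 234 229 195 131 131 151]
154 [ 99 121 168 211 226 196 132  97  96  92 100 104 104 105 102 101 105 142
 201 230 233 228 192 128 108 114]
156 [159 218 232 234 235 219 137 103  94  92  97 102 107 106 104 101 108 136
 197 233 235 230 202 137 108 109]
158 [227 235 235 233 234 223 150 103  96  90  97 104 106 106 103 104 108 134
 197 231 235 235 231 206 181 160]
160 [233 233 232 233 232 224 160 111  97  96  99 102 107 106 103 102 101 134
 197 229 234 235 234 234 232 231]
162 [233 234 232 233 233 227 173 120  95  90  96 101 106 104 102 103 108 153
 225 233 232 233 234 232 233 232]
164 [234 234 234 233 234 233 222 167 114  90  98 102 109 102  95 102 121 180
 229 233 235 233 233 235 234 234]
166 [229 232 235 233 231 234 233 225 189 140 106 109 124 135 165 194 215 230
 235 234 232 233 234 233 233 233]
168 [149 156 165 168 165 169 171 182 183 167 156 168 181 187 197 203 206 205
 206 209 210 210 219 219 219 218]
170 [189 187 188 187 187 186 186 185 183 171 171 172 168 169 163 154 151 153
 149 143 140 148 148 151 153 148]
172 [194 196 196 194 195 197 198 197 198 194 193 188 178 177 175 165 157 154
 140 136 137 163 191 200 197 198]
174 [198 201 199 194 186 186 182 177 169 161 154 145 139 128 110  97  84  76
  76  70 102 150 190 200 194 199]
176 [195 196 194 186 156 116 117 119 105  93  87  79  75  74  69  72  74  77
  76  75  94 144 183 195 197 195]
178 [199 196 190 179 153  91  67  69  74  72  79  76  74  79  70  77  75  79
  82  93 112 140 162 173 190 195]
```

View pics/g5.png

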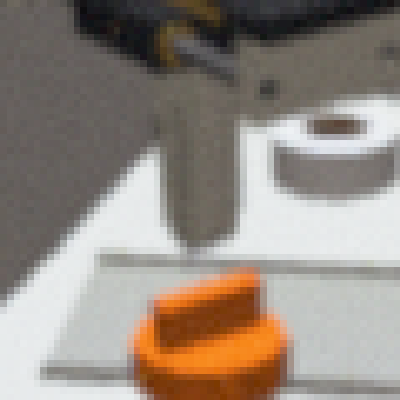

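The closed fingertip is at about (195,250) in the crop, raw row 166.5. That puts the tips at z ≈ 141, while the pose implies 105.6: the width went to 0.5 mm, so the reported z is about 35 mm low. I'll open, go down by the camera's figure and watch the force.

Call:
carry_out:
  commands:
    - [0,0,1,-2,2,0,0.5]
    - [0,0,1,-2,2,0,0.5]
    - [0,0,1,-2,2,0,0.5]
    - [0,0,1,-2,2,0,0.5]
    - [0,0,1,-2,2,0,0.5]
    - [0,0,1,-2,2,8,0.5]
    - [0,0,1,-2,2,14,0.5]
    - [0,0,1,-2,2,20,0.5]
    - [0,0,1,-2,2,20,0.5]

```text
time_s: 4.28
tool_pos: [495.6, -183.4, 108.8]
tool_rot: [-2.962, -1.041, 0.003]
ft_force: [-0.5, -0.5, -0.2]
grip_width: 46.3
```

```bash
python3 - <<'E'
from h import *
plan([496.5,-184.5,95],39)
a=[]
for n,P in(("top",[496,-185,120]),("side",[496,-185,120])):
    c=r.read_camera(n); u,v=proj(c,P).astype(int); a.append(cv2.resize(c["frame"][v-30:v+30,u-30:u+30],(400,400),interpolation=2))
cv2.imwrite("pics/g6.png",a[1][:,:,::-1])
E
```

```text
t 4.2833 pos [ 495.6 -183.4  108.8] yaw 38.7 w 46.32073746198427 f [-0.5 -0.5 -0.2] q6 0.32934416977787667
turn [-0.2  0.1 -0.3] shift [ 0.1  1.4 13.8]
```

View pics/g6.png

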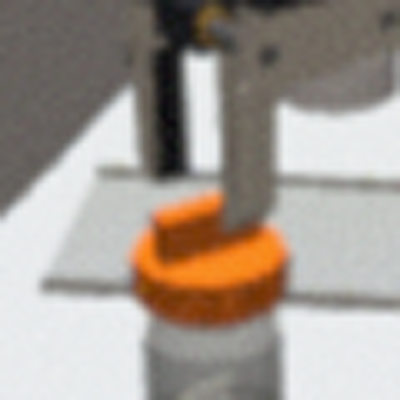

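The near finger (tip at about (245,225)) now stands in front of the wing, and the far one is behind it. I'll go down 12 mm more and grip.

Call:
carry_out:
  commands:
    - [0,0,0,0,1,4,0.5]
    - [0,0,0,0,1,8,0.5]
    - [0,0,0,0,1,12,0.5]
    - [0,0,0,0,1,12,0.0]
    - [0,0,0,0,1,12,0.0]
    - [0,0,0,0,1,12,0.0]
    - [0,0,0,0,1,12,0.0]
    - [0,0,0,0,1,12,0.0]
    - [0,0,0,0,1,12,0.0]
    - [0,0,0,0,1,12,0.0]
  squeeze: 20

```text
time_s: 5.22
tool_pos: [497.7, -185.2, 98.9]
tool_rot: [2.963, 1.041, 0.001]
ft_force: [1.2, -0.8, -0.3]
grip_width: 11.7
```

Call:
carry_out:
  commands:
    - [0,0,0,0,0,0,0.0]
    - [0,0,0,0,0,0,0.0]
  squeeze: 30

```text
time_s: 5.38
tool_pos: [497.8, -185.2, 98.9]
tool_rot: [2.963, 1.041, 0.001]
ft_force: [1.4, -1.0, -0.5]
grip_width: 11.8
```

Width is 11.8 mm, so the wing is held. Now I'll turn it 70° anticlockwise from above.

Call:
carry_out:
  commands:
    - [0,0,-6,0,0,0,0.0]
    - [0,0,-12,0,0,0,0.0]
    - [0,0,-18,0,0,0,0.0]
    - [0,0,-24,0,0,0,0.0]
    - [0,0,-30,0,0,0,0.0]
    - [0,0,-36,0,0,0,0.0]
    - [0,0,-36,0,0,0,0.0]

```text
time_s: 5.97
tool_pos: [497.2, -184.7, 98.8]
tool_rot: [-2.493, -1.911, 0.0]
ft_force: [0.0, -0.3, 1.7]
grip_width: 11.6
```

Call:
carry_out:
  commands:
    - [0,0,-6,0,0,0,0.0]
    - [0,0,-12,0,0,0,0.0]
    - [0,0,-18,0,0,0,0.0]
    - [0,0,-24,0,0,0,0.0]
    - [0,0,-30,0,0,0,0.0]
    - [0,0,-34,0,0,0,0.0]
    - [0,0,-34,0,0,0,0.0]
    - [0,0,-34,0,0,0,0.0]

```text
time_s: 6.63
tool_pos: [496.1, -184.8, 98.9]
tool_rot: [-1.834, -2.549, 0.002]
ft_force: [-3.2, 0.0, 4.7]
grip_width: 11.4
```

```bash
python3 - <<'E'
from h import *
plan([496.5,-184.5,129],109); print(r.state()["wrist_torque"])
E
```

```text
t 6.6333 pos [ 496.1 -184.8   98.9] yaw 108.5 w 11.434864052675971 f [-3.2  0.   4.7] q6 -0.8895190378469009
turn [-0.1 -0.  -0.5] shift [  0.2   0.4 -30.1]
[-0.11721065  0.83042892 -0.07865869]
```

Turned 70° with low forces. Next is a slow lift with a force check.

Call:
carry_out:
  commands:
    - [0,0,0,0,0,-2,0.0]
    - [0,0,0,0,0,-4,0.0]
    - [0,0,0,0,0,-6,0.0]
    - [0,0,0,0,0,-8,0.0]
    - [0,0,0,0,0,-8,0.0]

```text
time_s: 7.05
tool_pos: [496.4, -184.6, 106.4]
tool_rot: [-1.83, -2.551, 0.001]
ft_force: [-5.1, -1.3, -1.5]
grip_width: 11.9
```

Call:
carry_out:
  commands:
    - [0,0,0,0,0,-6,0.0]
    - [0,0,0,0,0,-14,0.0]
    - [0,0,0,0,0,-24,0.0]
    - [0,0,0,0,0,-38,0.0]
    - [0,0,0,0,0,-55,0.0]
    - [0,0,0,0,0,-60,0.0]
    - [0,0,0,0,0,-60,0.0]

```text
time_s: 7.63
tool_pos: [499.2, -185.7, 169.4]
tool_rot: [1.827, 2.548, 0.001]
ft_force: [0.8, -0.1, -0.6]
grip_width: 11.6
```

```bash
python3 - <<'E'
from h import *
plan([478,-384,165],109)
c=r.read_camera("side"); f=c["frame"]; np.savez("s1.npz",**c)
cv2.imwrite("pics/l1.png",cv2.resize(f[110:240,190:310],(600,600),interpolation=2)[:,:,::-1])
E
```

```text
t 7.6333 pos [ 499.2 -185.7  169.4] yaw 108.7 w 11.558193227762326 f [ 0.8 -0.1 -0.6] q6 -0.8929016019572977
turn [ 0.2  0.3 -0.3] shift [-181.   -83.8    4.9]
```

View pics/l1.png

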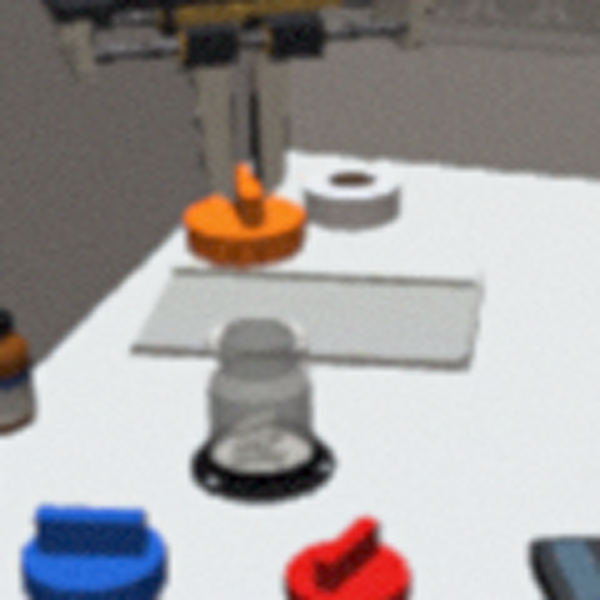

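The lifted cap hangs at (245,225) in the crop, wing up and clear of the open jar at (260,370); blue is untouched. Next I'll carry it over the plate.

Call:
carry_out:
  commands:
    - [0,0,0,-30,-14,0,0.0]
    - [0,0,0,-60,-28,0,0.0]
    - [0,0,0,-90,-42,0,0.0]
    - [0,0,0,-120,-56,0,0.0]
    - [0,0,0,-150,-70,0,0.0]
    - [0,0,0,-180,-84,0,0.0]
    - [0,0,0,-180,-84,0,0.0]
    - [0,0,0,-180,-84,0,0.0]

```text
time_s: 8.35
tool_pos: [474.6, -383.6, 165.1]
tool_rot: [-1.833, -2.549, -0.001]
ft_force: [-0.4, -0.2, -0.3]
grip_width: 11.5
```

Call:
carry_out:
  commands:
    - [0,0,0,0,0,25,0.0]
    - [0,0,0,0,0,50,0.0]
    - [0,0,0,0,0,75,0.0]
    - [0,0,0,0,0,100,0.0]
    - [0,0,0,0,0,110,0.0]
    - [0,0,0,0,0,110,0.0]
    - [0,0,0,0,0,110,0.0]

```text
time_s: 8.93
tool_pos: [475.7, -381.4, 56.7]
tool_rot: [-1.829, -2.553, -0.001]
ft_force: [-0.1, -0.7, -0.0]
grip_width: 12.0
```

```bash
python3 - <<'E'
from h import *
plan([478,-384,22],109)
S=dict(np.load("side0.npz")); p=r.state()["tool_pos"]
def low(c,lab):
    h=cv2.cvtColor(c["frame"],cv2.COLOR_RGB2HSV); m=cv2.inRange(h,(5,120,60),(18,255,255)); m[:120]=0;m[250:]=0;m[:,:180]=0;m[:,320:]=0
    k=max(cv2.findContours(m,0,2)[0],key=cv2.contourArea); b=cv2.boundingRect(k); print(lab,b,"bottom",b[1]+b[3],"midcol",b[0]+b[2]/2,"area",cv2.contourArea(k)); return b
low(S,"start"); low(dict(np.load("s1.npz")),"lift")
for z in(80,85): print("pred start bottom front",z,max(proj(S,[496+31.5*np.cos(a),-185+31.5*np.sin(a),z])[1] for a in np.arange(0,6.3,.1)))
c=r.read_camera("side"); low(c,"now")
for z in(0,20,30,40,50,60,80): print(z,max(proj(c,[p[0]+31.5*np.cos(a),p[1]+31.5*np.sin(a),z])[1] for a in np.arange(0,6.3,.1)).round(1),proj(c,[p[0],p[1],z]).round(1))
np.savez("s2.npz",**c)
cv2.imwrite("pics/p1.png",cv2.resize(c["frame"][90:210,190:310],(600,600),interpolation=2)[:,:,::-1])
E
```

```text
t 8.9333 pos [ 475.7 -381.4   56.7] yaw 108.8 w 11.959054930770046 f [-0.1 -0.7 -0. ] q6 -1.186211175040187
turn [-0.  -0.1 -0.2] shift [-3.3  1.3 34.7]
start (230, 170, 23, 22) bottom 192 midcol 241.5 area 337.0
lift (227, 145, 24, 23) bottom 168 midcol 239.0 area 300.0
pred start bottom front 80 192.060707080567
pred start bottom front 85 190.42035893812937
now (244, 155, 18, 18) bottom 173 midcol 253.0 area 185.5
0 184.0 [253.  179.6]
20 178.5 [252.9 174.2]
30 175.8 [252.9 171.4]
40 173.0 [252.8 168.7]
50 170.1 [252.7 165.9]
60 167.3 [252.7 163.1]
80 161.5 [252.6 157.4]
```

View pics/p1.png

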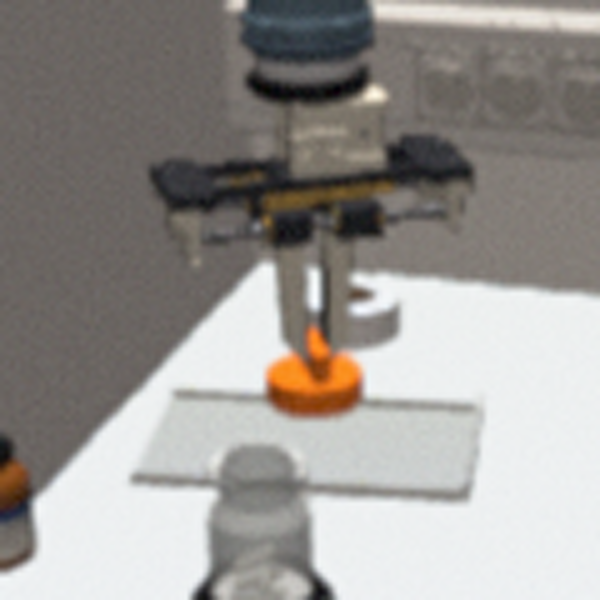

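The cap is level at (315,385) in the crop, bottom at z ≈ 40, which agrees with the pose plus the offset found. It projects onto the plate's middle, so I'll lower it about 35 mm, the last part slowly.

Call:
carry_out:
  commands:
    - [0,0,0,-2,1,10,0.0]
    - [0,0,0,-2,1,18,0.0]
    - [0,0,0,-2,1,24,0.0]
    - [0,0,0,-2,1,28,0.0]
    - [0,0,0,-2,1,30,0.0]
    - [0,0,0,-2,1,31,0.0]
    - [0,0,0,-2,1,31,0.0]

```text
time_s: 9.57
tool_pos: [477.0, -383.8, 25.4]
tool_rot: [-1.831, -2.553, -0.0]
ft_force: [0.2, 0.7, -0.8]
grip_width: 11.4
```

Call:
carry_out:
  commands:
    - [0,0,0,0,0,1,0.0]
    - [0,0,0,0,0,2,0.0]
    - [0,0,0,0,0,2,0.0]
    - [0,0,0,0,0,2,0.0]

```text
time_s: 9.9
tool_pos: [477.2, -383.9, 23.8]
tool_rot: [1.831, 2.553, -0.0]
ft_force: [-0.0, -0.3, -0.6]
grip_width: 11.3
```

Call:
carry_out:
  commands:
    - [0,0,0,0,0,1,0.0]
    - [0,0,0,0,0,2,0.0]
    - [0,0,0,0,0,2,0.0]
    - [0,0,0,0,0,2,0.0]

```text
time_s: 10.23
tool_pos: [477.3, -384.0, 21.9]
tool_rot: [1.83, 2.553, -0.0]
ft_force: [0.5, 0.5, 0.1]
grip_width: 11.5
```

Call:
carry_out:
  commands:
    - [0,0,0,0,0,0.5,0.0]
    - [0,0,0,0,0,1,0.0]
    - [0,0,0,0,0,1,0.0]
    - [0,0,0,0,0,1,0.0]

```text
time_s: 10.57
tool_pos: [477.3, -384.1, 21.8]
tool_rot: [1.83, 2.553, -0.0]
ft_force: [-3.1, 1.7, 9.9]
grip_width: 11.2
```

Contact: 9.9 N upward and z no longer falling, at the predicted height (21.9). Now I'll open and then rise straight up.

Call:
carry_out:
  commands:
    - [0,0,0,0,0,-1,0.15]
    - [0,0,0,0,0,-1,0.2]
    - [0,0,0,0,0,-1,0.3]
    - [0,0,0,0,0,-1,0.4]
    - [0,0,0,0,0,-1,0.4]
    - [0,0,0,0,0,-1,0.4]

```text
time_s: 11.07
tool_pos: [477.0, -383.8, 21.4]
tool_rot: [-1.83, -2.553, -0.0]
ft_force: [-0.4, 0.5, 0.5]
grip_width: 36.2
```

Call:
carry_out:
  commands:
    - [0,0,0,0,0,-10,0.4]
    - [0,0,0,0,0,-30,0.4]
    - [0,0,0,0,0,-60,0.4]
    - [0,0,0,0,0,-90,0.4]
    - [0,0,0,0,0,-120,0.4]
    - [0,0,0,0,0,-120,0.4]
    - [0,0,0,0,0,-120,0.4]

```text
time_s: 11.65
tool_pos: [478.2, -385.0, 144.7]
tool_rot: [1.827, 2.549, -0.002]
ft_force: [0.1, 0.2, -0.9]
grip_width: 37.3
```

```bash
python3 - <<'E'
from h import *
plan([478,-384,140],109)
c=r.read_camera("side"); h=cv2.cvtColor(c["frame"],cv2.COLOR_RGB2HSV)
S=dict(np.load("side0.npz"))
def bb(c,lo,hi,x0,x1):
    m=cv2.inRange(cv2.cvtColor(c["frame"],cv2.COLOR_RGB2HSV),lo,hi); m[:,:x0]=0; m[:,x1:]=0; m[:120]=0; m[260:]=0
    k=max(cv2.findContours(m,0,2)[0],key=cv2.contourArea); return cv2.boundingRect(k),cv2.contourArea(k),k
b,a,_=bb(c,(5,120,60),(18,255,255),180,320); print("cap",b,a)
P=np.array([proj(c,[477+31.5*np.cos(t),-384+31.5*np.sin(t),z]) for t in np.arange(0,6.3,.1) for z in(3,23)]); w=[proj(c,[477,-384,45])]
print("pred skirt bbox",P.min(0),P.max(0),"wing top",w)
print("blue",bb(c,(100,130,50),(125,255,255),180,240)[:2],"start",bb(S,(100,130,50),(125,255,255),180,240)[:2])
cv2.imwrite("pics/end.png",cv2.resize(c["frame"][90:270,180:330],(600,600*6//5*5//6),interpolation=2)[:,:,::-1])
E
```

```text
t 11.65 pos [ 478.2 -385.   144.7] yaw 108.7 w 37.28808819528899 f [ 0.1  0.2 -0.9] q6 -1.1861765696895739
turn [ 0.1  0.3 -0.3] shift [1.1 0.1 4.7]
cap (243, 165, 19, 17) 177.5
pred skirt bbox [243.00148441 168.84923981] [262.17006868 182.82678793] wing top [array([252.4299692 , 166.94181133])]
blue ((195, 220, 28, 24), 518.5) start ((195, 220, 28, 24), 524.5)
```

View pics/end.png

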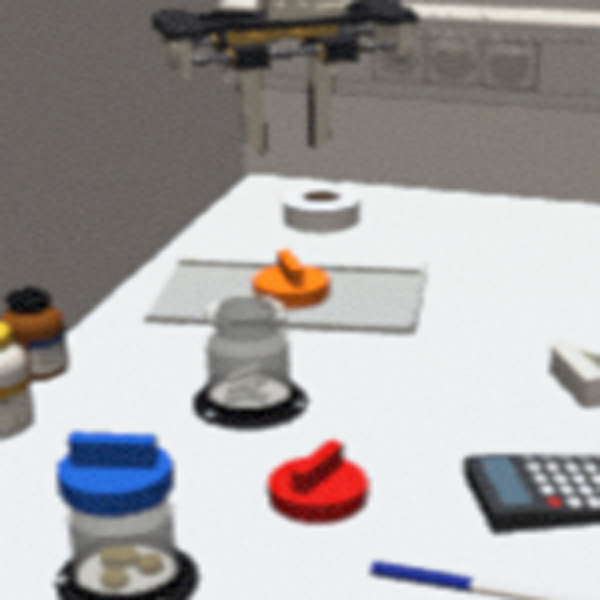

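The cap sits flat, wing up, at (290,280) on the plate. Its bounding box matches the predicted one within 1 px, the blue cap's box is unchanged, and the gripper is clear, so I'm handing in.

```bash
python3 -c "
from bench import r
print(r.job_done())"
```

```text
the job is handed in; nothing more can be done
None
```

I twisted the orange cap about 70° anticlockwise on its jar and lifted it off. It now sits flat, wing up, near the middle of the drip plate, and I handed the job in at about 11.7 s. No verdict was reported.

**Last checks:**
- In the side view, the cap's outline matches the outline predicted for it resting on the plate floor to within about 1 px.
- The blue cap's outline is the same as at the start.
- The gripper is open and about 120 mm above the cap, with no meaningful force on it.

**What disagreed:** Over the jar, the reported tool height was about 35 mm lower than the cameras showed, so my first grip closed on air above the wing. I moved down by the camera's figure instead. The same offset held over the plate, where the cap touched down at the predicted height with about 10 N.

**Not checked again:** I measured the plate's centre once, from the top view, and did not re-measure it after placing the cap. I put its error at about 5 mm.

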